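Move the battery pack from the charger to the work light

ROBOT

A 6-joint arm with a two-finger parallel gripper is mounted at the origin on a cart in front of the work surface, level with it; the furniture and walls round the work are solid. World frame = base frame: x ahead of the robot, y to its left, z up, the work surface at z = 0. Lengths are in mm, angles in degrees, forces in N, time in s.
With the tool pointing down it reaches from about 300 to 850 mm from the base axis. Payload 4.2 kg.
Tool frame: the origin (TCP) lies at the very end of the fingers, on their centre line; the grasp point (between the pads) lies 19 mm behind it (env.grasp_offset is the distance from the TCP to the grasp point, in mm); z points along the fingers, y is the line along which they close (so a half turn about z gives the same grasp; the last joint's range is limited). The gripper opens to 91 mm and grips with 3 to 60 N. Pads are 32 mm wide; open, the fingers measure 118 mm over their backs; the gripper's body (76 mm by 178 mm) begins 60 mm behind the grasp point.
Start: joints at [71.047, 18.312, 89.639, -0, 72.044, -1.146], TCP at [175.85, 547.47, 177.776] pointing down, gripper open.
Joint ranges: [-177.97, 177.97], [-48.28, 115.42], [12.27, 149.76], [-77.06, 257.06], [2.81, 150.46], [-146.56, 146.56]. Speed limits (degrees/s): [147.25, 147.25, 180, 180, 180, 180].

INTERFACE

Orientations are given as [roll, pitch, yaw] about the fixed x, y, z axes, in that order (R = Rz(yaw) Ry(pitch) Rx(roll)).
In Python, from workcell import env, eyes gives the robot as it stands.
- The arm moves only by the tool send_rows, never from a script. Its arguments are lists of equal length, an entry for each row: "grip": the opening, from -1 (shut) to 1 (fully open), so that 0 is half open; "xyz": the shift along the world's x, y, z in m, a list of three; "yaw": the turn about the world's z in degrees. A call has 1 to 8 rows; each row is the pose to reach, as a shift and turn from the pose commanded when the call began; what a row does not reach only later rows make up. A row lasts 1/12 s, in which the tool goes at most 41.7 mm and 7.16 degrees, less where a joint would pass 70% of its speed; a pose out of reach is approached as far as the arm can. A call with a gripper value outside its range is refused whole. The fingers move at their own pace and stop on an object; "grip_force" is the grip in N (left out, the last holds). Time passes only in rows, so rows that repeat a pose let the fingers close. It gives the time, the measured TCP pose, the force, the opening and the grip force at its end, in the units of the state.
- env.state(): the state, without advancing time (a new reading comes with each control period).
- eyes.grab_frame(name): name is "scene" or "top" or "wrist"; returns a dict with "frame" (400x640x3 uint8, red, green, blue), "fx", "fy", "cx", "cy" (pixels), "pose" (4x4, takes a point from camera to world coordinates). Camera axes: x right, y down, z forward; pixel columns grow to the right and rows downward; lengths in mm; the calibration is good to about 2 mm. A picture is of the moment at which its call begins. There is no depth.
- env.job_done(): hands the job in; it is judged then, once.
The state is a dict: "time_s": time; "qpos": joint angles; "qvel": joint speeds; "effort": joint torques, N m; "ee_pos": TCP position; "ee_rot": TCP orientation; "force": force on the tool from outside, world axes, zero at the start; "torque": the same for the moment, N m; "gripper_width": finger opening in mm; "gripper_force": force on a finger pad.
Only numpy, scipy, OpenCV 4.12 (cv2) and the standard library are available. Lean on these libraries where they do the work, as an engineer would, in place of code of your own. Each camera call takes 0.05 s, during which the arm holds its last target. There are 200 camera calls.

TASK

Press the red release button on the charger so that the blue battery pack springs free, slide the pack back out of the charger's rails, and slide it fully home along the rails of the yellow work light until its catch clicks behind it. Push gently, by feel, and neither force the catches nor disturb the other things on the bench; leave the pack latched in the light.

Things in the scene. Friction and masses are not known exactly. Their poses are not given: they have to be found in the camera images.
- pack: blue battery pack, 0.2 to 0.45 kg, 60 mm high. Origin: centre of its underside; z up, x the way it slides into a dock; orange mark on its rear (-x) end. Turned end for end it does not latch. Black foot: lowest 6 mm, 70 (x) x 60 mm (y). Blue body above: 70 (x) x 44 mm (y), flat sides; grip it across y, 25 to 55 mm above the underside. A pocket in the underside takes the catch.
- charger: grey charger, fixed, 247 x 86 mm. Origin: on the bench below the middle of a latched pack; x = the way a pack slides in along the rails, z up. Deck 14 mm above the bench, from x = -117 mm. The pack starts latched here at x = 0 and cannot be pulled out until the button is pressed. Spoilt by over 80 N between pack and dock (all contacts summed; 45 N in the light's rails), or 45 N of fingers on a dock.
- charger_deck (a point): on the charger's deck, 78 mm before its origin (x = -78 mm): a pack centred here (within 3 mm along x) is clear of the rails and can be lifted straight off. The two black lipped rails run from x = -30 to +28 mm (flared mouth from -44), out to y = +-40 mm, tops 26 mm above the bench; their lips hold the foot down (2 mm play up, 1.75 mm each side).
- charger_button (a point): centre of the top of the charger's red button (24 x 28 mm), 57 mm above the bench, 64 mm behind its origin (x = +64), on a black housing 48 mm high. It goes straight down 7.5 mm: 2 N at first, 5.3 N at the bottom, then hard. From 6 mm down a spring plunger (5 to 8 N) pushes the pack out to x = -12 mm or a little more; it stays there, under the lips.
- charger_catch (a joint): how far the charger's red button and catch are down, m: 0 = up, 0.003 to 0.0045 = held down by a pack's foot that lies over the catch, 0.0075 = bottom.
- worklight: yellow cordless work light, fixed, 282 mm long, flood lamp at the far end (x 110 to 165 mm, 100 mm high). Origin, axes, deck and rails as on the charger. But its black housing with catch, button, plunger and end stop is screwed on in slots: 8 mm nearer to 16 mm farther along x, not measured: the pack latches anywhere from x = -8 to +16 mm.
- worklight_deck (a point): on the work light's deck (14 mm high), 78 mm before its origin (x = -78 mm): a pack centred here can be set down on the deck clear of the rails (sizes as on the charger), then slid in along +x.
- worklight_catch (a joint): how far the light's red button and catch are down, m. On the way in the foot pushes it down to 0.003 to 0.0045 (from 21 mm before home), then meets the plunger (last 12 mm, 5 to 8 N). It clicks back to 0 in the pocket; the hard stop is 2.5 mm on. Sliding takes under about 15 N up to the stop. Let go, the pack springs back onto the catch.
- glaze_jar: bystander: jar with a black lid, 56 mm across, 58 mm high. Origin: centre of its underside. Leave alone.
- tape: bystander: roll of paper tape lying flat, 64 mm across, 19 mm high. Origin: centre of its underside. Leave alone.
- wood_stamp: bystander: turned wooden stamp, 29 mm across, 58 mm high, standing. Origin: centre of its underside. Leave alone.
Things that resemble listed ones, but are neither listed nor needed, are in the scene too. Leave any brown or turquoise look-alike of the pack alone.

How it is judged (in metres and radians):
On the way, in this order (a step that is already met when the one before it is completed fails the run):
1. the charger's catch was pressed and the pack has sprung free, still in the rails (x of pack in the frame of charger between -0.06 and -0.007 m and z of pack in the frame of charger below 0.02 m and value of joint charger_catch above 0.002 m), for 0.1 s.
2. the pack is slid out of the rails and lifted off the charger (z of pack in the frame of charger above 0.03 m), for 0.1 s.
3. the pack slides in the work light's rails with its foot on the catch (x of pack in the frame of worklight between -0.035 and 0.016 m and z of pack in the frame of worklight below 0.02 m and value of joint worklight_catch above 0.002 m), for 0.05 s.
At the end, for the whole second after the job is handed in: The pack rests in the light's rails, centre 9.5 mm before to 19 mm beyond the light's origin, within 4 mm across, on the deck, aligned within 0.12 rad, and the light's catch has clicked up (down less than 1.5 mm); the charger is empty, its catch up (x of pack in the frame of worklight between -0.0095 and 0.019 m and y of pack in the frame of worklight between -0.004 and 0.004 m and z of pack in the frame of worklight between 0.011 and 0.019 m and angle between the x axis of pack and the x axis of worklight, either way round below 0.12 rad and value of joint each of worklight_catch, charger_catch below 0.0015 m and linear speed of pack below 0.02 m/s); the robot touches nothing.
It fails at once if the pack pressed against the charger or the work light with more than 80 N, or with more than 45 N while in the work light's rails (contact force between pack and charger above 80 N or contact force between pack and worklight above 80 N or (contact force between pack and worklight above 45 N and x of pack in the frame of worklight above -0.06 m and z of pack in the frame of worklight below 0.02 m)).
It fails at once if the fingers pressed on the charger or the work light with more than 45 N (contact force between the fingers and charger above 45 N or contact force between the fingers and worklight above 45 N).
It fails at once if the glaze jar, tape roll or wooden stamp moved more than 20 mm (distance of any of glaze_jar, tape, wood_stamp from where it was at the start of the episode above 0.02 m).
It also fails if it takes over 56 s, if anything falls off the work surface, if the arm or the gripper's body presses on something with over 40 N, if the wrist force passes 120 N, or if a joint passes its speed limit or range.

## Working session

There is one attempt and no reset: what is moved stays moved. The work goes in short steps, Python scripts to look and compute and a tool call to move; the robot and the scene stay as the last step left them, time stands still between calls to the robot, and variables do not carry over. Pictures are saved under pics/ and viewed, at most 10 in all, crops included, and the job is handed in when it is done.

Besides the shell and the picture viewer there is one more tool, called after "Request:" as name(argument=value, ...), one argument or row to a line, values as JSON. send_rows: Moves the arm, as the interface text tells. Its arguments: {"type":"object","properties":{"grip":{"type":"array"},"xyz":{"type":"array"},"yaw":{"type":"array"},"grip_force":{"type":"number"}},"required":["grip","xyz","yaw"]}

```bash
mkdir -p pics; cat > h.py <<'E'
import numpy as np, cv2, pickle
from workcell import env, eyes
def shot(n,f):
    d=eyes.grab_frame(n); pickle.dump(d,open(f'pics/{f}.pkl','wb'))
    cv2.imwrite(f'pics/{f}.png',d['frame'][:,:,::-1]); return d
def load(f): return pickle.load(open(f'pics/{f}.pkl','rb'))
def p2w(d,u,v,z):
    P=np.array(d['pose']); r=P[:3,:3]@np.array([(u-d['cx'])/d['fx'],(v-d['cy'])/d['fy'],1]); c=P[:3,3]
    return c+r*(z-c[2])/r[2]
def w2p(d,p):
    P=np.array(d['pose']); q=P[:3,:3].T@(np.array(p)-P[:3,3]); return d['cx']+d['fx']*q[0]/q[2], d['cy']+d['fy']*q[1]/q[2]
E
python3 - <<'E'
from h import *
t=shot('top','top0'); s=shot('scene','scene0')
im=np.vstack([t['frame'],])[:,:,::-1]
cv2.imwrite('pics/top0b.png',cv2.resize(im,(800,500),interpolation=cv2.INTER_CUBIC))
print(np.array(t['pose']).round(2),t['fx'],t['cx'],t['cy']); print(np.array(s['pose']).round(2)); print(env.state())
E
```

```text
[[-1.0000e-02 -9.9000e-01  1.4000e-01  4.0591e+02]
 [-1.0000e+00  1.0000e-02 -1.0000e-02  1.5620e+01]
 [ 1.0000e-02 -1.4000e-01 -9.9000e-01  9.9973e+02]
 [ 0.0000e+00  0.0000e+00  0.0000e+00  1.0000e+00]] 364.47254695287495 318.2023111307363 197.21277398448515
[[ 6.3000e-01 -4.9000e-01  6.1000e-01 -1.8181e+02]
 [-7.8000e-01 -4.0000e-01  4.8000e-01 -5.4909e+02]
 [ 1.0000e-02 -7.7000e-01 -6.3000e-01  8.0442e+02]
 [ 0.0000e+00  0.0000e+00  0.0000e+00  1.0000e+00]]
{'time_s': 0.1, 'qpos': array([ 7.10473160e+01,  1.83484768e+01,  8.96992856e+01, -6.84278879e-04,
        7.20427570e+01, -1.14569945e+00]), 'qvel': array([-0.03711812,  0.02063891, -0.12329989, -0.08049941, -0.01243541,
        0.00576224]), 'effort': array([ 8.20722453e-04, -4.13327265e+01, -2.32511795e+01,  7.29794567e-02,
        4.21685237e-02, -7.08808193e-05]), 'ee_pos': array([175.6801445 , 546.97901788, 177.00027373]), 'ee_rot': array([-1.79909486e+02, -1.15944250e-03,  1.62193226e+02]), 'force': array([-0.64709413, -0.46674221,  0.40981225]), 'torque': array([-0.00357562, -0.02876806,  0.02225434]), 'gripper_force': 0.0, 'gripper_width': 90.86458305656492}
```

View pics/top0b.png

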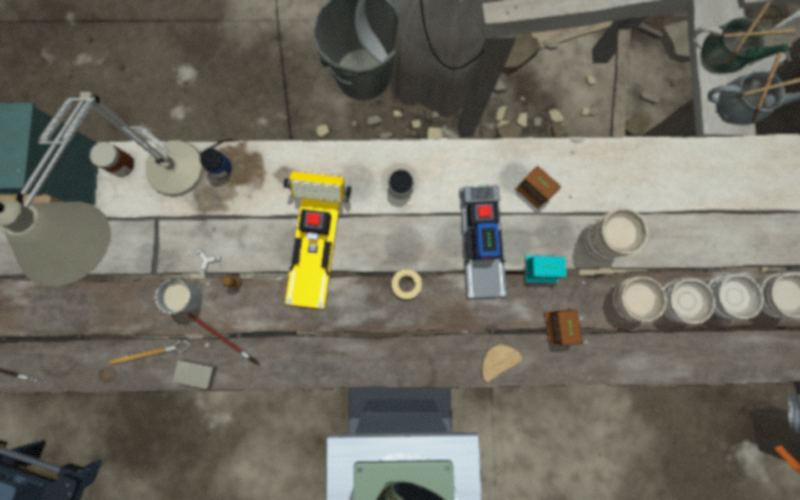

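View pics/scene0.png

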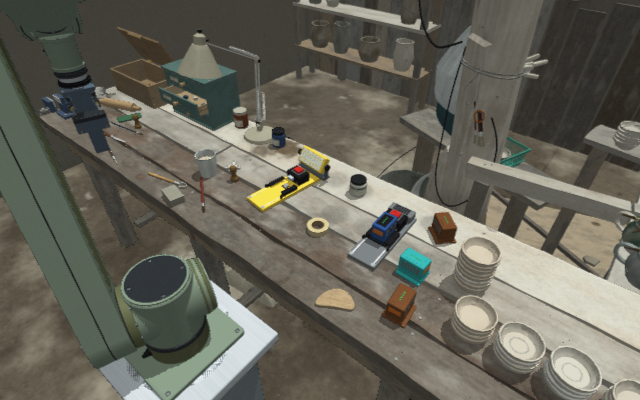

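Candidates for the pack (800x500 top view): blue in the grey charger at (487,240); turquoise look-alike at (545,268); brown ones at (538,187) and (564,328). The blue one on the grey deck with rails and a red button is the pack. The light is yellow at (315,240), the tape at (406,284), the jar at (400,181) and the stamp at (232,283). I'll check the choice in a close crop.

```bash
python3 - <<'E'
from h import *
f=load('top0')['frame'][:,:,::-1]
a=f[135:255,220:285]; b=f[140:245,360:410]   # light, charger
A=cv2.resize(a,None,fx=5,fy=5,interpolation=cv2.INTER_CUBIC); B=cv2.resize(b,None,fx=5,fy=5,interpolation=cv2.INTER_CUBIC)
o=np.zeros((600,600,3),np.uint8); o[:600,:325]=A; o[:525,340:590]=B
cv2.imwrite('pics/c1.png',o)
E
```

```text
(no output)
```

View pics/c1.png

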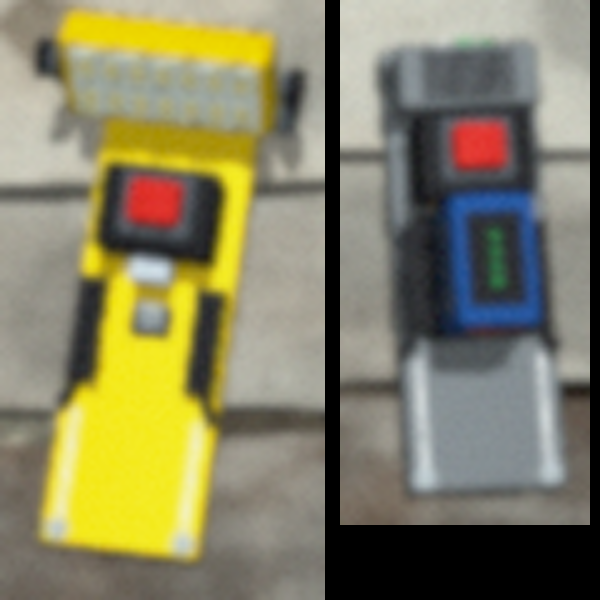

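The crop confirms the blue pack (green print, orange mark at the rear, near end) under the red button at (480,144). The light's button is at (154,202). The deck's front corners are at (410,490)/(565,485) for the charger and (42,542)/(198,557) for the light.

```bash
python3 - <<'E'
from h import *
d=load('top0')
L=lambda x,y,z:p2w(d,220+(x+.5)/5-.5,135+(y+.5)/5-.5,z)
C=lambda x,y,z:p2w(d,360+(x-340+.5)/5-.5,140+(y+.5)/5-.5,z)
for n,F,b,c1,c2 in (('light',L,(154,202),(42,542),(198,557)),('chg',C,(480,144),(410,490),(565,485))):
    B=F(*b,57);e1=F(*c1,14);e2=F(*c2,14);m=(e1+e2)/2
    ax=(B-m)[:2];yaw=np.arctan2(ax[1],ax[0]);u=np.array([np.cos(yaw),np.sin(yaw)])
    ed=e1-e2
    print(n,'btn',B.round(1),'edge mid',m.round(1),'width',np.linalg.norm(ed).round(1),'len',np.linalg.norm(ax).round(1),'yaw',np.degrees(yaw).round(2),'edge yaw',(np.degrees(np.arctan2(ed[1],ed[0]))-90).round(2),'origin',(m[:2]+117*u).round(1))
P=[C(*p,74) for p in((450,195),(535,192),(546,327),(456,330))]
print('pack',np.mean(P,0).round(1),np.linalg.norm(P[0]-P[1]),np.linalg.norm(P[1]-P[2]))
for n,p in (('tape',(406,284,10)),('jar',(400,181,58)),('stamp',(232,283,50))): print(n,p2w(d,p[0]/1.25,p[1]/1.25,p[2]).round(0))
E
```

```text
light btn [604.4 182.4  57. ] edge mid [423.8 205.5  14. ] width 84.0 len 182.0 yaw -7.3 edge yaw -6.16 origin [539.9 190.6]
chg btn [ 618.3 -180.2   57. ] edge mid [ 438.7 -185.6   14. ] width 83.8 len 179.7 yaw 1.72 edge yaw 1.13 origin [ 555.7 -182.1]
pack [ 553.  -182.9   74. ] 44.22218742813177 70.59546639006456
tape [468. -13.  10.]
jar [684.  -2.  58.]
stamp [472. 349.  50.]
```

Request:
send_rows(
  grip=[-1,-1,-1,-1,-1,-1,-1,-1],
  xyz=[
    [0.021,-0.035,0],
    [0.042,-0.07,0],
    [0.063,-0.105,0],
    [0.084,-0.14,0],
    [0.105,-0.175,0],
    [0.126,-0.21,0],
    [0.147,-0.245,0],
    [0.168,-0.28,0],
  ],
  yaw=[5,10,15,19.3,19.3,19.3,19.3,19.3],
)

```text
time_s: 0.77
ee_pos: [344.1, 265.5, 177.6]
ee_rot: [-180.0, -0.0, -178.5]
force: [0.3, -0.4, -0.0]
gripper_width: 40.6
gripper_force: 0.0
```

Request:
send_rows(
  grip=[-1,-1,-1,-1,-1,-1,-1,-1],
  xyz=[
    [0.021,-0.035,0],
    [0.042,-0.07,0],
    [0.063,-0.105,0],
    [0.084,-0.14,0],
    [0.105,-0.175,0],
    [0.126,-0.21,0],
    [0.147,-0.245,0],
    [0.168,-0.28,0],
  ],
  yaw=[0,0,0,0,0,0,0,0],
)

```text
time_s: 1.43
ee_pos: [512.2, -14.6, 177.5]
ee_rot: [180.0, -0.0, -178.5]
force: [1.0, 0.3, -0.1]
gripper_width: 0.2
gripper_force: 0.0
```

Request:
send_rows(
  grip=[-1,-1,-1,-1,-1,-1,-1,-1],
  xyz=[
    [0.02,-0.033,0],
    [0.04,-0.066,0],
    [0.06,-0.1,0],
    [0.08,-0.13,0],
    [0.1,-0.16,-0.01],
    [0.106,-0.168,-0.028],
    [0.106,-0.168,-0.028],
    [0.106,-0.168,-0.028],
  ],
  yaw=[0,0,0,0,0,0,0,0],
)

```text
time_s: 2.1
ee_pos: [616.7, -180.4, 148.0]
ee_rot: [179.9, -0.2, -178.6]
force: [-0.4, 1.1, 0.9]
gripper_width: 0.7
gripper_force: 0.0
```

```bash
python3 - <<'E'
from h import *
w=shot('wrist','w1'); s=env.state(); print(s['time_s'],s['ee_pos'],s['ee_rot'],s['force']); print(np.array(w['pose']).round(2),w['fx'])
print([np.round(w2p(w,p)) for p in ((618,-180,57),(555,-182.5,74),(439,-185.6,14))])
E
```

```text
2.15 [ 617.08390144 -179.8819254   149.36630677] [ 1.79931188e+02 -1.07228792e-01 -1.78510798e+02] [-0.87479276 -0.29628428  0.42710717]
[[-3.0000e-02  9.6000e-01  2.7000e-01  5.3987e+02]
 [ 1.0000e+00  2.0000e-02  1.0000e-02 -1.8309e+02]
 [ 0.0000e+00  2.7000e-01 -9.6000e-01  3.5704e+02]
 [ 0.0000e+00  0.0000e+00  0.0000e+00  1.0000e+00]] 294.1625627233987
[array([323., 193.]), array([322., 133.]), array([322.,  14.])]
```

View pics/w1.png

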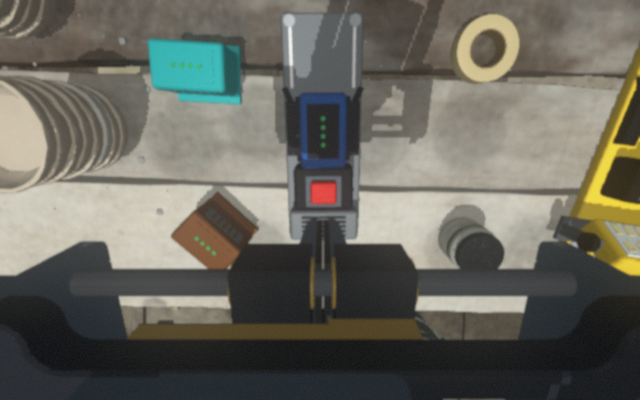

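The wrist view shows the button at (323,193), exactly where predicted, and the pack top at (323,130). Now I press.

Request:
send_rows(
  grip=[-1,-1,-1,-1,-1,-1,-1,-1],
  xyz=[
    [0,0,-0.03],
    [0,0,-0.06],
    [0,0,-0.085],
    [0,0,-0.091],
    [0,0,-0.094],
    [0,0,-0.096],
    [0,0,-0.098],
    [0,0,-0.0995],
  ],
  yaw=[0,0,0,0,0,0,0,0],
)

```text
time_s: 2.82
ee_pos: [619.0, -180.7, 52.1]
ee_rot: [-179.9, 0.2, -178.5]
force: [-0.4, 0.5, -0.3]
gripper_width: 0.6
gripper_force: 0.0
```

Request:
send_rows(
  grip=[-1,-1,-1],
  xyz=[
    [0,0,-0.001],
    [0,0,-0.002],
    [0,0,-0.002],
  ],
  yaw=[0,0,0],
)

```text
time_s: 3.07
ee_pos: [618.0, -180.6, 48.6]
ee_rot: [-180.0, 0.0, -178.5]
force: [0.4, -0.3, -0.8]
gripper_width: 0.4
gripper_force: 0.0
```

```bash
python3 - <<'E'
from h import *
w=shot('wrist','w2'); s=shot('scene','s2'); st=env.state(); print(st['ee_pos'],st['force'])
a=cv2.resize(w['frame'][0:260,200:440],None,fx=1.6,fy=1.6,interpolation=cv2.INTER_CUBIC)
b=cv2.resize(s['frame'][170:280,330:450],None,fx=3.3,fy=3.3,interpolation=cv2.INTER_CUBIC)
o=np.zeros((420,790,3),np.uint8);o[:a.shape[0],:a.shape[1]]=a;o[:b.shape[0],390:390+b.shape[1]]=b
cv2.imwrite('pics/c2.png',o[:,:,::-1])
E
```

```text
[ 617.92757887 -180.61531969   48.45428328] [-1.14758442 -0.66370516  0.44495668]
```

View pics/c2.png

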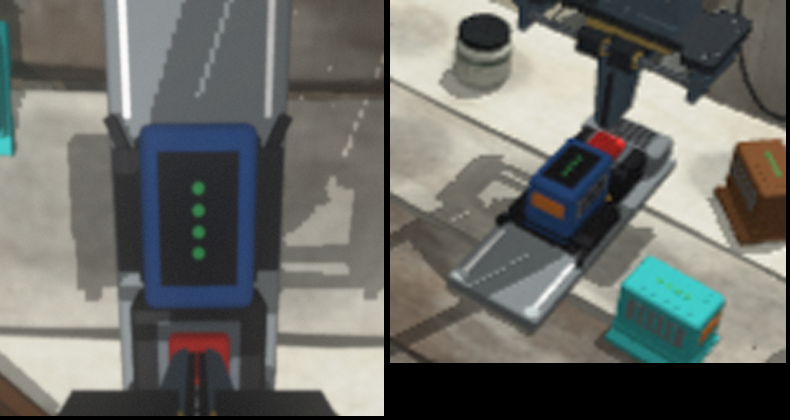

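```bash
python3 - <<'E'
from h import *
s=load('s2'); w=load('w2')
for p in ((618,-180.6,48.5),(606,-180.6,48.5),(630,-180.6,48.5),(618,-180.6,57),(606,-194,57),(606,-166,57),(630,-166,57),(630,-194,57)):
    a=w2p(s,p);b=w2p(w,p)
    print(p,np.round([(a[0]-330)*3.3+390,(a[1]-170)*3.3]),np.round([(b[0]-200)*1.6,b[1]*1.6]))
o=cv2.resize(s['frame'][190:225,375:410],None,fx=16,fy=16,interpolation=cv2.INTER_CUBIC)
cv2.imwrite('pics/c3.png',o[:,:,::-1])
E
```

```text
(618, -180.6, 48.5) [607. 146.] [196. 355.]
(606, -180.6, 48.5) [600. 153.] [197. 330.]
(630, -180.6, 48.5) [614. 139.] [196. 378.]
(618, -180.6, 57) [608. 139.] [196. 361.]
(606, -194, 57) [614. 152.] [167. 335.]
(606, -166, 57) [586. 139.] [230. 337.]
(630, -166, 57) [601. 125.] [227. 386.]
(630, -194, 57) [628. 138.] [167. 385.]
```

View pics/c3.png

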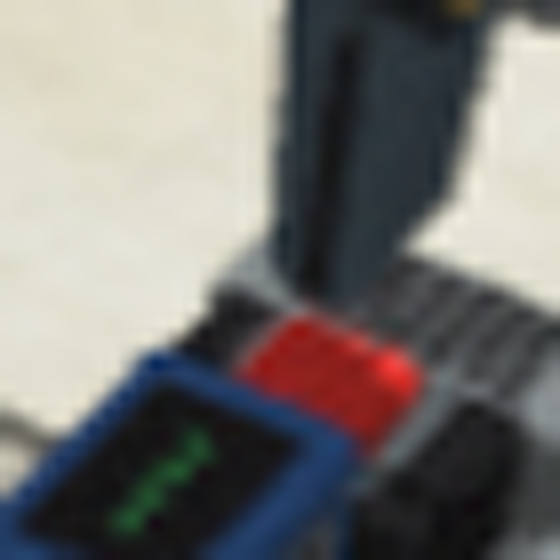

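```bash
python3 - <<'E'
from h import *
s=load('s2'); w=load('w2'); s0=load('scene0')
u=np.array([np.cos(.027),np.sin(.027),0])
for c in (0,-12):
  for e in (35,-35):
    p=np.array([555,-182.5,74])+u*(c+e); print(c,e,np.round(np.array(w2p(w,p))*1.6-[320,0]))
for z in (48.5,57,65,70): print(z,p2w(s,395.9,208.9,z).round(1))
g=lambda d:d['frame'][185:260,340:430].astype(int)
def blue(d):
    f=g(d);m=(f[:,:,2]>f[:,:,0]+50);y,x=np.nonzero(m);return x.mean(),y.mean(),m.sum()
def red(d):
    f=g(d);m=(f[:,:,0]>150)&(f[:,:,1]<70);y,x=np.nonzero(m);return x.mean(),y.mean(),m.sum()
print(blue(s0),blue(s),red(s0),red(s))
E
```

```text
0 35 [196. 311.]
0 -35 [196. 125.]
-12 35 [196. 282.]
-12 -35 [196.  89.]
48.5 [ 639.1 -168.8   48.5]
57 [ 629.8 -173.1   57. ]
65 [ 621.2 -177.1   65. ]
70 [ 615.7 -179.6   70. ]
(np.float64(61.358543417366946), np.float64(57.358543417366946), np.int64(357)) (np.float64(61.300561797752806), np.float64(58.09550561797753), np.int64(356)) (np.float64(55.32608695652174), np.float64(27.82608695652174), np.int64(46)) (np.float64(58.625), np.float64(27.75), np.int64(8))
```

The pack hasn't moved, there's no contact force, and the visible fingertip sits about 20 mm above the nominal TCP. I'll continue down by feel.

Request:
send_rows(
  grip=[-1,-1,-1,-1],
  xyz=[
    [0,0,-0.001],
    [0,0,-0.002],
    [0,0,-0.003],
    [0,0,-0.003],
  ],
  yaw=[0,0,0,0],
)

```text
time_s: 3.5
ee_pos: [617.7, -180.5, 44.9]
ee_rot: [180.0, -0.0, -178.5]
force: [0.5, -0.5, -0.5]
gripper_width: 0.1
gripper_force: 0.0
```

Request:
send_rows(
  grip=[-1,-1,-1,-1],
  xyz=[
    [0,0,-0.0015],
    [0,0,-0.003],
    [0,0,-0.004],
    [0,0,-0.004],
  ],
  yaw=[0,0,0,0],
)

```text
time_s: 3.83
ee_pos: [617.6, -180.4, 40.9]
ee_rot: [180.0, -0.0, -178.5]
force: [-0.3, 0.3, -0.0]
gripper_width: 0.5
gripper_force: 0.0
```

```bash
python3 - <<'E'
from h import *
print(env.grasp_offset); w=shot('wrist','w3'); s=shot('scene','s3'); st=env.state(); print(st['ee_pos'],st['force'])
a=cv2.resize(w['frame'][150:300,230:410],None,fx=2.2,fy=2.2,interpolation=cv2.INTER_CUBIC)
b=cv2.resize(s['frame'][190:225,375:410],None,fx=11,fy=11,interpolation=cv2.INTER_CUBIC)
o=np.zeros((400,790,3),np.uint8);o[:a.shape[0],:a.shape[1]]=a;o[:b.shape[0],400:400+b.shape[1]]=b
cv2.imwrite('pics/c4.png',o[:,:,::-1])
E
```

```text
18.8
[ 617.78539559 -180.51814023   41.1846802 ] [ 0.32399272  0.46277241 -0.0322439 ]
```

View pics/c4.png

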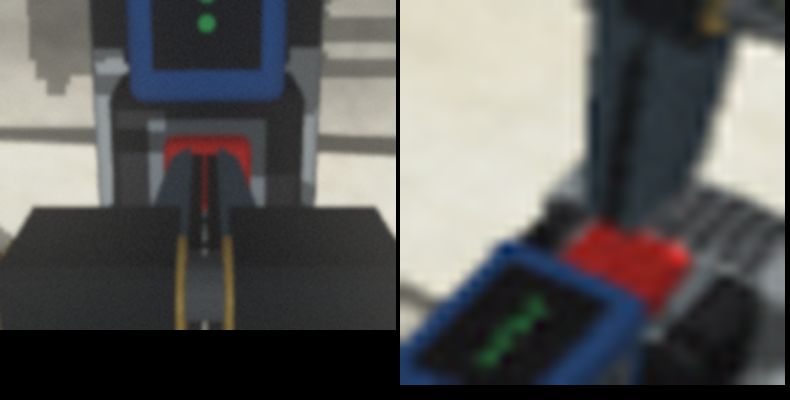

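Request:
send_rows(
  grip=[-1,-1,-1,-1],
  xyz=[
    [0,0,-0.0015],
    [0,0,-0.003],
    [0,0,-0.004],
    [0,0,-0.004],
  ],
  yaw=[0,0,0,0],
)

```text
time_s: 4.27
ee_pos: [617.6, -180.5, 36.9]
ee_rot: [180.0, -0.0, -178.5]
force: [-0.4, -0.2, 0.9]
gripper_width: 0.5
gripper_force: 0.0
```

Request:
send_rows(
  grip=[-1,-1,-1],
  xyz=[
    [0,0,-0.0015],
    [0,0,-0.003],
    [0,0,-0.003],
  ],
  yaw=[0,0,0],
)

```text
time_s: 4.52
ee_pos: [617.6, -180.5, 33.9]
ee_rot: [180.0, -0.0, -178.5]
force: [0.3, 0.3, -0.4]
gripper_width: 0.3
gripper_force: 0.0
```

Request:
send_rows(
  grip=[-1,-1,-1],
  xyz=[
    [0,0,-0.0015],
    [0,0,-0.003],
    [0,0,-0.003],
  ],
  yaw=[0,0,0],
)

```text
time_s: 4.77
ee_pos: [617.6, -180.5, 30.9]
ee_rot: [180.0, -0.0, -178.5]
force: [-1.1, 1.3, 0.6]
gripper_width: 0.4
gripper_force: 0.0
```

Request:
send_rows(
  grip=[-1,-1,-1],
  xyz=[
    [0,0,-0.001],
    [0,0,-0.002],
    [0,0,-0.002],
  ],
  yaw=[0,0,0],
)

```text
time_s: 5.02
ee_pos: [617.7, -180.5, 29.1]
ee_rot: [180.0, -0.0, -178.5]
force: [-0.3, -0.2, -0.2]
gripper_width: 0.7
gripper_force: 0.0
```

```bash
python3 - <<'E'
from h import *
s=shot('scene','s4'); st=env.state(); print(st['ee_pos'],st['force'],st['effort'].round(1))
def cls(f):
    f=f.astype(int); r,g,b=f[...,0],f[...,1],f[...,2]
    o=np.full(r.shape,'.'); o[(r>90)&(g<r/2)]='R'; o[(b>r+40)]='B'; o[(r+g+b<220)&(o=='.')]='#'; return o
for n in ('scene0','s2','s3','s4'):
    print(n)
    for v in range(200,222): print(v,''.join(cls(load(n)['frame'])[v,380:412]))
E
```

```text
[ 617.77844903 -180.51374323   29.15453694] [ 0.47389139 -0.55235568  0.98360339] [ -0.  -49.7 -20.1  -0.    0.1   0. ]
scene0
200 ................................
201 ................................
202 ................................
203 ................................
204 ................................
205 ................###.............
206 ...............######...........
207 ..............#.##.##.#.........
208 .........##..#############......
209 ........####...########.####....
210 .......#####RRRR.#############..
211 ......#####RRRRRRR.###########..
212 ....BBBB##RRRRRRRRRR.##.##.##...
213 ...BBBBBB.RRRRRRRRRRR...##.#....
214 ..BB###BBBB.RRRRRRRRR.....#.....
215 .BB######BBBB.RRRRRR#..####.....
216 BB#########BBBB.RRRR..######....
217 B############BBBB#R..#######....
218 #############BBBB#..##########.#
219 #####..#####BBBBB...############
220 ############BBBB#..#############
221 ###########BBBB################.
s2
200 .............##########.........
201 .............##########.........
202 .............#########..........
203 .............########...........
204 ....
[... 1591 characters left out ...]
3 ............###########.........
204 ............##########..........
205 ............##########..........
206 ............##########..........
207 ...........############.........
208 .........##############..#......
209 ........##############..##.#....
210 .......##############..##.##.#..
211 ......##############..##.##.##..
212 ....BBB####R######RR..#..#......
213 ...BBBBBB#RRR####RRRR......#....
214 ..BB###BBBBRRR##RRRRR.....#.....
215 .BB#######BBB#RRRRRR#..###......
216 BB##########BBB#RRRR..#####.....
217 B#############BBB#R#########....
218 ##############BBB############...
219 #############BBBB###############
220 ############BBBB##.#############
221 ###########BBBBB###############.
```

The button is still up and the tip is just above it. I'll go on by feel.

Request:
send_rows(
  grip=[-1,-1,-1],
  xyz=[
    [0,0,-0.0015],
    [0,0,-0.003],
    [0,0,-0.003],
  ],
  yaw=[0,0,0],
)

```text
time_s: 5.32
ee_pos: [617.6, -180.4, 25.9]
ee_rot: [180.0, -0.0, -178.5]
force: [-0.8, -0.7, -1.6]
gripper_width: 0.3
gripper_force: 0.0
```

Request:
send_rows(
  grip=[-1,-1,-1],
  xyz=[
    [0,0,-0.001],
    [0,0,-0.002],
    [0,0,-0.002],
  ],
  yaw=[0,0,0],
)

```text
time_s: 5.57
ee_pos: [617.7, -180.5, 24.0]
ee_rot: [180.0, -0.0, -178.5]
force: [0.6, -0.4, -0.4]
gripper_width: 0.3
gripper_force: 0.0
```

Request:
send_rows(
  grip=[-1,-1,-1],
  xyz=[
    [0,0,-0.001],
    [0,0,-0.002],
    [0,0,-0.002],
  ],
  yaw=[0,0,0],
)

```text
time_s: 5.82
ee_pos: [617.7, -180.5, 22.0]
ee_rot: [180.0, -0.0, -178.5]
force: [0.1, 0.6, -0.1]
gripper_width: 0.5
gripper_force: 0.0
```

```bash
cat >> h.py <<'E'
def cls(f):
    f=f.astype(int); r,g,b=f[...,0],f[...,1],f[...,2]
    o=np.full(r.shape,'.'); o[(r>90)&(g<r/2)]='R'; o[(b>r+40)]='B'; o[(r+g+b<220)&(o=='.')]='#'; return o
E
python3 - <<'E'
from h import *
s=shot('scene','s5'); st=env.state(); print(st['ee_pos'],st['force'],st['effort'].round(1))
for v in range(203,222): print(v,''.join(cls(s['frame'])[v,380:412]))
w=shot('wrist','w5'); a=cv2.resize(w['frame'][100:340,180:460],None,fx=1.4,fy=1.4,interpolation=cv2.INTER_CUBIC)
b=cv2.resize(s['frame'][175:235,360:420],None,fx=6.5,fy=6.5,interpolation=cv2.INTER_CUBIC)
o=np.zeros((400,790,3),np.uint8);o[:a.shape[0],:a.shape[1]]=a;o[:b.shape[0],395:395+b.shape[1]]=b
cv2.imwrite('pics/c5.png',o[:,:,::-1])
E
```

```text
[ 617.74742127 -180.52479794   22.12549749] [ 0.2060508  -0.75374516  0.32184579] [ -0.  -49.9 -19.9  -0.    0.1  -0. ]
203 ............###########.........
204 ............##########..........
205 ...........###########..........
206 ...........###########..........
207 ...........############.........
208 .........###############.#......
209 ........##############..##.#....
210 .......###############.##.##.#..
211 ......###############.##.##.#...
212 ....BBB############R..#..#......
213 ...BBBBBB#########RRR......#....
214 ..BB###BBBB######RRRR.....#.....
215 .BB#######BBBB##RRRR#..###......
216 BB##########BBB#RRRR#.#####.....
217 B#############BBB#R#########....
218 ##############BBB############...
219 #############BBBB#..############
220 ############BBBB################
221 ###########BBBBB###############.
```

View c5.

View pics/c5.png

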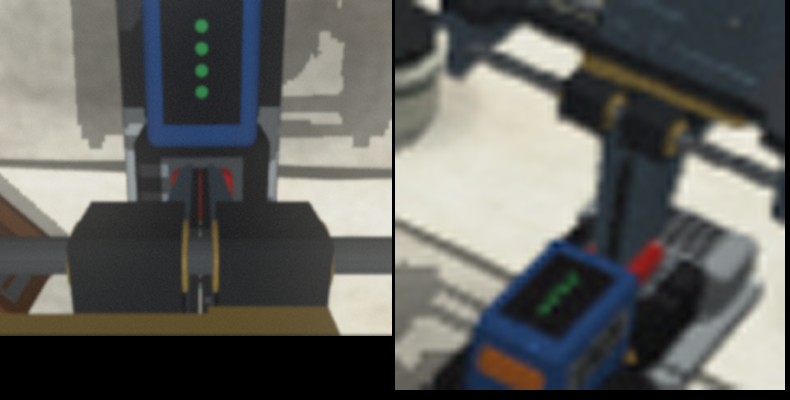

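The tip is now right over the button's front half. I'll keep going by feel.

Request:
send_rows(
  grip=[-1,-1,-1],
  xyz=[
    [0,0,-0.001],
    [0,0,-0.002],
    [0,0,-0.002],
  ],
  yaw=[0,0,0],
)

```text
time_s: 6.17
ee_pos: [618.0, -180.6, 20.5]
ee_rot: [-180.0, 0.0, -178.5]
force: [0.2, 0.1, 1.5]
gripper_width: 0.6
gripper_force: 0.8
```

Request:
send_rows(
  grip=[-1,-1,-1],
  xyz=[
    [0,0,-0.001],
    [0,0,-0.002],
    [0,0,-0.002],
  ],
  yaw=[0,0,0],
)

```text
time_s: 6.42
ee_pos: [618.1, -180.6, 18.5]
ee_rot: [-180.0, 0.0, -178.5]
force: [0.6, 0.3, 3.6]
gripper_width: 0.1
gripper_force: 1.7
```

Contact: the force is rising like the button spring. I'll press it to the bottom.

Request:
send_rows(
  grip=[-1,-1,-1],
  xyz=[
    [0,0,-0.001],
    [0,0,-0.002],
    [0,0,-0.002],
  ],
  yaw=[0,0,0],
)

```text
time_s: 6.67
ee_pos: [618.1, -180.6, 16.2]
ee_rot: [-180.0, 0.0, -178.5]
force: [0.4, -0.4, 3.5]
gripper_width: 0.3
gripper_force: 1.9
```

Request:
send_rows(
  grip=[-1,-1,-1],
  xyz=[
    [0,0,-0.001],
    [0,0,-0.002],
    [0,0,-0.002],
  ],
  yaw=[0,0,0],
)

```text
time_s: 6.92
ee_pos: [618.2, -180.6, 14.3]
ee_rot: [-180.0, 0.0, -178.5]
force: [0.1, 0.1, 4.6]
gripper_width: 0.5
gripper_force: 2.3
```

```bash
python3 - <<'E'
from h import *
s=shot('scene','s6'); st=env.state(); print(st['ee_pos'],st['force'])
for n in ('s5','s6'):
  for v in range(205,222): print(v,''.join(cls(load(n)['frame'])[v,370:412]))
E
```

```text
[ 618.1926819  -180.60913282   14.36513159] [ 1.01461632 -0.28706952  4.94112986]
205 .....................###########..........
206 .....................###########..........
207 .....................############.........
208 ...................###############.#......
209 ..................##############..##.#....
210 .................###############.##.##.#..
211 ................###############.##.##.#...
212 ..............BBB############R..#..#......
213 .............BBBBBB#########RRR......#....
214 ............BB###BBBB######RRRR.....#.....
215 ...........BB#######BBBB##RRRR#..###......
216 ..........BB##########BBB#RRRR#.#####.....
217 .........BB#############BBB#R#########....
218 ........BB##############BBB############...
219 .......BB##############BBBB#..############
220 ......BB##############BBBB################
221 .....BB##############BBBBB###############.
205 .....................############.........
206 .....................###########..........
207 .....................############.........
208 ...................###############.#......
209 ..................###############.#..#....
210 .................##################.##.#..
211 ................##################.##.#...
212 ................#################..#......
213 ...............###############.......#....
214 ..............###############R......#.....
215 ...........BBBB#############RRR..###......
216 ..........BB#BBBB##########RRR#######.....
217 .........BB####BBBB#######RRR#########....
218 ........BB#######BBBB#####RR#..########..#
219 .......BB##########BBBB#####..############
220 ......BB#############BBBB#################
221 .....BB##############BBBB################.
```

The pack has sprung about 12 mm out. Contact came at TCP z ≈ 21 for the 57 mm button, so the real fingertip is about 36 mm above the reported TCP, and I'll allow for that. Now up, open, and over the pack.

Request:
send_rows(
  grip=[-1,-1,-0.5,1,1,1,1,1],
  xyz=[
    [0,0,0.03],
    [0,0,0.06],
    [0,0,0.08],
    [-0.03,-0.001,0.08],
    [-0.06,-0.002,0.08],
    [-0.075,-0.002,0.08],
    [-0.075,-0.002,0.08],
    [-0.075,-0.002,0.08],
  ],
  yaw=[0,0,0,0,0,0,0,0],
  grip_force=10,
)

```text
time_s: 7.63
ee_pos: [542.3, -182.5, 93.9]
ee_rot: [180.0, -0.0, -178.5]
force: [0.7, 0.5, 0.4]
gripper_width: 37.7
gripper_force: 0.0
```

```bash
python3 - <<'E'
from h import *
w=shot('wrist','w7'); t=shot('top','t7'); s=shot('scene','s7'); st=env.state(); print(st['ee_pos'],st['ee_rot'],st['gripper_width'])
f=w['frame'].astype(int); m=((f[...,2]>f[...,0]+40)).astype(np.uint8); m[250:]=0
n,l,S,c=cv2.connectedComponentsWithStats(m); i=1+S[1:,4].argmax(); print(S[i],c[i])
m=cv2.morphologyEx((l==i).astype(np.uint8),cv2.MORPH_CLOSE,np.ones((41,41)))
cn=max(cv2.findContours(m,0,2)[0],key=cv2.contourArea); r=cv2.minAreaRect(cn); print(r)
print([p2w(w,*p,74).round(1) for p in cv2.boxPoints(r)], p2w(w,*r[0],74).round(1))
a=cv2.resize(w['frame'],(480,300)); b=cv2.resize(s['frame'][170:270,340:440],None,fx=3,fy=3,interpolation=cv2.INTER_CUBIC)
cv2.imwrite('pics/c7.png',np.hstack([a,b])[:,:,::-1])
E
```

```text
[ 543.91599139 -182.6120636    93.93401739] [ 1.79996587e+02  2.27183086e-02 -1.78494588e+02] 49.79799222777959
[ 125  113  108   68 6322] [180.5776653  147.57038912]
((178.74169921875, 146.40744018554688), (109.48004913330078, 64.85759735107422), 3.012787342071533)
[array([ 515.3, -341.6,   74. ]), array([ 465.9, -331.2,   74. ]), array([ 468. , -250.1,   74. ]), array([ 517.7, -255.5,   74. ])] [ 491.  -294.6   74. ]
```

View pics/c7.png

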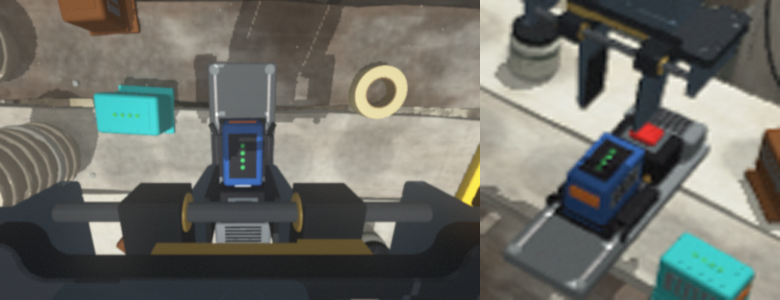

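```bash
python3 - <<'E'
from h import *
for n in ('w1','w7'):
    w=load(n); f=w['frame'].astype(int); m=((f[...,2]>f[...,0]+35)&(f[...,2]>f[...,1]+25)).astype(np.uint8); m[:,:270]=0;m[:,370:]=0;m[255:]=0
    y,x=np.nonzero(m); lo,hi=np.percentile(y,[.5,99.5]); 
    print(n,x.min(),x.max(),y.min(),y.max())
    for v in (y.min()+4,y.max()-3): 
        q=x[y==v]; print(v,p2w(w,q.min(),v,74).round(1),p2w(w,q.max()+1,v,74).round(1))
    print('mid',p2w(w,(x.min()+x.max()+1)/2,y.min(),74).round(1),p2w(w,(x.min()+x.max()+1)/2,y.max()+1,74).round(1))
w=load('w7'); print(w2p(w,(544,-182.6,94)),w2p(w,(544,-182.6,130)))
E
```

```text
w1 300 345 93 168
97 [ 523.8 -203.2   74. ] [ 522.7 -161.3   74. ]
165 [ 586. -200.   74.] [ 585.  -160.3   74. ]
mid [ 519.8 -182.4   74. ] [ 589.4 -180.6   74. ]
w7 296 350 164 247
168 [ 505.4 -203.7   74. ] [ 504.3 -162.1   74. ]
244 [ 570.3 -202.7   74. ] [ 569.2 -158.7   74. ]
mid [ 501.7 -182.9   74. ] [ 573.5 -181.    74. ]
(np.float64(322.57411238809647), np.float64(223.81444465052562)) (np.float64(322.65181049361126), np.float64(243.898056751945))
```

Request:
send_rows(
  grip=[1,1,1,1,1,1],
  xyz=[
    [-0.005,0,-0.01],
    [-0.005,0,-0.03],
    [-0.005,0,-0.05],
    [-0.005,0,-0.07],
    [-0.005,0,-0.08],
    [-0.005,0,-0.08],
  ],
  yaw=[0,0,0,0,0,0],
)

```text
time_s: 8.28
ee_pos: [536.8, -181.8, 11.6]
ee_rot: [179.9, -0.3, -178.5]
force: [-0.1, 0.3, -0.5]
gripper_width: 89.3
gripper_force: 0.0
```

```bash
python3 - <<'E'
from h import *
s=shot('scene','s8'); st=env.state(); print(st['ee_pos'],st['force'],st['gripper_width'])
b=cv2.resize(s['frame'][165:265,340:440],None,fx=6,fy=6,interpolation=cv2.INTER_CUBIC)
for z in (14,34,54): print(z,[np.round((np.array(w2p(s,(538+dx,-182.5+dy,z)))-[340,165])*6) for dx in(-16,16) for dy in (-50,50)])
cv2.imwrite('pics/c8.png',b[:,:,::-1])
E
```

```text
[ 537.77868662 -182.27263482   13.1593558 ] [ 0.55966544 -0.16054606  0.64742622] 90.57860716851167
14 [array([314., 508.]), array([134., 410.]), array([350., 469.]), array([171., 374.])]
34 [array([319., 477.]), array([137., 380.]), array([356., 438.]), array([174., 344.])]
54 [array([325., 446.]), array([140., 349.]), array([362., 407.]), array([178., 313.])]
```

View pics/c8.png

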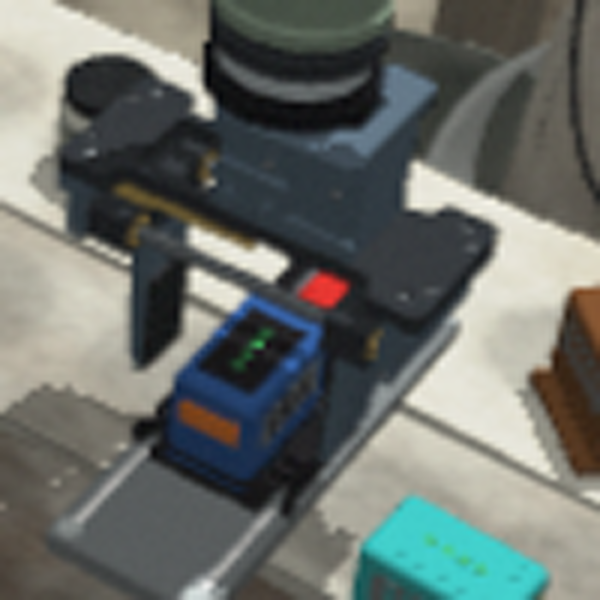

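The open fingers straddle the pack, with tips at (140,365) and (325,460), about z 45. I'll go down a little more and close gently.

Request:
send_rows(
  grip=[1,0,-0.2,-0.5,-0.5,-0.5,-0.5,-0.5],
  xyz=[
    [0,0,-0.006],
    [0,0,-0.007],
    [0,0,-0.007],
    [0,0,-0.007],
    [0,0,-0.007],
    [0,0,-0.007],
    [0,0,-0.007],
    [0,0,-0.007],
  ],
  yaw=[0,0,0,0,0,0,0,0],
  grip_force=8,
)

```text
time_s: 9.0
ee_pos: [537.9, -182.6, 7.5]
ee_rot: [-180.0, 0.0, -178.5]
force: [0.5, 0.1, 0.5]
gripper_width: 47.3
gripper_force: 0.0
```

Request:
send_rows(
  grip=[-0.5,-0.5,-0.5,-0.5],
  xyz=[
    [0,0,0],
    [0,0,0],
    [0,0,0],
    [0,0,0],
  ],
  yaw=[0,0,0,0],
  grip_force=8,
)

```text
time_s: 9.33
ee_pos: [537.9, -182.5, 7.4]
ee_rot: [180.0, 0.0, -178.5]
force: [-0.6, 0.4, 2.0]
gripper_width: 44.1
gripper_force: 8.0
```

Request:
send_rows(
  grip=[-0.5,-0.5,-0.5,-0.5,-0.5,-0.5,-0.5,-0.5],
  xyz=[
    [0,0,0],
    [0,0,0],
    [-0.003,0,0],
    [-0.008,0,0],
    [-0.015,0,0],
    [-0.022,0,0],
    [-0.029,-0.001,0],
    [-0.035,-0.001,0],
  ],
  yaw=[0,0,0,0,0,0,0,0],
  grip_force=25,
)

```text
time_s: 10.0
ee_pos: [501.5, -183.6, 7.3]
ee_rot: [180.0, -0.0, -178.5]
force: [0.6, 0.4, 1.9]
gripper_width: 44.0
gripper_force: 25.0
```

Request:
send_rows(
  grip=[-0.5,-0.5,-0.5,-0.5,-0.5],
  xyz=[
    [-0.008,0,0],
    [-0.016,0,0],
    [-0.023,-0.001,0],
    [-0.027,-0.001,0],
    [-0.027,-0.001,0],
  ],
  yaw=[0,0,0,0,0],
)

```text
time_s: 10.42
ee_pos: [474.1, -184.4, 7.3]
ee_rot: [180.0, -0.1, -178.5]
force: [-1.0, 0.3, 3.3]
gripper_width: 44.0
gripper_force: 25.0
```

```bash
cat >> h.py <<'E'
def pack(w,z=74,x0=250,x1=390):
    f=w['frame'].astype(int); m=((f[...,2]>f[...,0]+35)&(f[...,2]>f[...,1]+25)); m[:,:x0]=0;m[:,x1:]=0;m[255:]=0
    y,x=np.nonzero(m); xm=(x.min()+x.max()+1)/2; return (x.min(),x.max(),y.min(),y.max()),p2w(w,xm,y.min(),z).round(1),p2w(w,xm,y.max()+1,z).round(1)
E
python3 - <<'E'
from h import *
w=shot('wrist','w9'); st=env.state(); print(st['ee_pos'],st['force'],st['gripper_width']); print(pack(w))
E
```

```text
[ 474.49286246 -184.43379723    7.25915161] [-1.68448863 -0.65449948  5.03421055] 44.02251979797419
((np.int64(281), np.int64(364), np.int64(185), np.int64(254)), array([ 430.1, -185.6,   74. ]), array([ 468.3, -184.6,   74. ]))
```

Request:
send_rows(
  grip=[-0.5,-0.5,-0.5,-0.5,-0.5],
  xyz=[
    [0.002,0,0],
    [0.002,0,0],
    [0.002,0,0.003],
    [0.002,0,0.006],
    [0.002,0,0.006],
  ],
  yaw=[0,0,0,0,0],
)

```text
time_s: 10.88
ee_pos: [478.2, -184.5, 13.3]
ee_rot: [180.0, 0.0, -178.5]
force: [0.5, 0.5, -2.7]
gripper_width: 44.1
gripper_force: 25.0
```

Request:
send_rows(
  grip=[-0.5,-0.5,-0.5,-0.5,-0.5,-0.5,-0.5,-0.5],
  xyz=[
    [0,0,0.02],
    [0,0,0.05],
    [0,0,0.08],
    [0,0.01,0.11],
    [0,0.035,0.12],
    [0.005,0.065,0.12],
    [0.01,0.1,0.12],
    [0.015,0.135,0.12],
  ],
  yaw=[0,0,0,0,-2,-4,-6,-8.5],
)

```text
time_s: 11.55
ee_pos: [492.8, -48.4, 133.4]
ee_rot: [180.0, 0.0, 172.8]
force: [0.4, -0.1, -2.7]
gripper_width: 44.1
gripper_force: 25.0
```

Request:
send_rows(
  grip=[-0.5,-0.5,-0.5,-0.5,-0.5,-0.5,-0.5,-0.5],
  xyz=[
    [0.005,0.035,0],
    [0.01,0.07,0],
    [0.015,0.105,0],
    [0.02,0.14,0],
    [0.025,0.175,0],
    [0.027,0.21,0],
    [0.027,0.235,0],
    [0.027,0.2425,0],
  ],
  yaw=[0,0,0,0,0,0,0,0],
)

```text
time_s: 12.22
ee_pos: [519.7, 196.9, 132.6]
ee_rot: [179.9, -0.0, 173.2]
force: [0.3, -1.1, -3.1]
gripper_width: 44.2
gripper_force: 25.0
```

Request:
send_rows(
  grip=[-0.5,-0.5,-0.5],
  xyz=[
    [0,0,0],
    [0,0,0],
    [0,0,0],
  ],
  yaw=[0,0,0],
)

```text
time_s: 12.47
ee_pos: [519.6, 191.7, 133.0]
ee_rot: [-179.9, -0.0, 172.9]
force: [0.4, -0.2, -3.3]
gripper_width: 43.8
gripper_force: 25.0
```

```bash
python3 - <<'E'
from h import *
w=shot('wrist','w10'); st=env.state(); print(st['ee_pos'],st['ee_rot'],st['force'],st['gripper_width'])
f=w['frame'].astype(int); m=(f[...,0]>f[...,2]+70)&(f[...,1]>f[...,2]+50)
for v in range(0,255,10):
    x=np.nonzero(m[v])[0]
    x=x[(x>200)&(x<440)]
    if len(x)>20: a,b=p2w(w,x.min(),v+.5,14),p2w(w,x.max()+1,v+.5,14); print(v,x.min(),x.max(),a[:2].round(1),b[:2].round(1),np.linalg.norm(a-b).round(1))
b=pack(w)[0]; print(b)
E
```

```text
[519.71337609 191.56142049 133.14377938] [-1.79963969e+02 -2.18168593e-02  1.72911057e+02] [-0.08120881  0.25159689 -2.5563294 ] 43.67832451353868
100 287 367 [423.6 165.5] [434.1 250.5] 85.7
110 287 366 [433.6 163.9] [444.  248.7] 85.4
120 287 366 [443.8 162.3] [454.3 247.8] 86.2
130 287 365 [454.2 160.7] [464.7 245.9] 85.8
140 288 365 [464.9 160.1] [475.3 245. ] 85.5
150 287 365 [475.5 157.4] [486.2 244.1] 87.4
160 287 364 [486.5 155.6] [497.1 242.1] 87.1
170 295 357 [498.8 162.8] [507.5 233.3] 71.1
180 289 347 [509.3 154.3] [517.5 221. ] 67.2
(np.int64(282), np.int64(363), np.int64(202), np.int64(254))
```

```bash
python3 - <<'E'
from h import *
w=load('w10'); f=w['frame'].astype(float); y=(f[...,0]+f[...,1])/2-f[...,2]
def cross(line,a,step):   # subpixel 50% crossing walking from inside
    t=line[a]/2; i=a
    while line[i]>t: i+=step
    return i-step*(t-line[i])/(line[i-step]-line[i])
mid=[];L=[];R=[]
for v in range(100,163):
    l=cross(y[v],300,-1); r=cross(y[v],350,1)
    a,b=p2w(w,l,v,14),p2w(w,r,v,14); L.append(a[:2]);R.append(b[:2]);mid.append((a+b)[:2]/2)
for n,q in (('L',L),('R',R),('mid',mid)):
    q=np.array(q); k=np.polyfit(q[:,0],q[:,1],1); print(n,np.degrees(np.arctan(k[0])),np.polyval(k,[440,470,540]),np.std(q[:,1]-np.polyval(k,q[:,0])))
for u in (300,310,320,330,340,350):
    c=cross(y[:,u],120,-1); print(u,p2w(w,u,c,14).round(1))
print(y[170:182:3,280:375:4].astype(int))
E
```

```text
L -8.78363335393603 [174.18229308 169.54682225 158.73072365] 0.7476496784370038
R -5.62656960324398 [236.69813857 233.74256665 226.84623218] 0.8643593280547162
mid -7.2171811671194686 [205.55072102 201.75169971 192.88731666] 0.1163705611336127
300 [427.5 178.8  14. ]
310 [420.5 190.5  14. ]
320 [421.8 200.9  14. ]
330 [423.1 211.4  14. ]
340 [424.5 221.8  14. ]
350 [425.9 232.2  14. ]
[[ 12  12  13  11 140 152 135 120 123 123 125 123 124 124 123 123 122 123
  122 109  10  12  20  19]
 [ 14  15  53   7  72 150 121 122 120 124 123 122 123 121 122 124 124 121
  122  66  14  29  18  19]
 [ 16  16  70  18  33 112 115 122 120 122 122 121 122 123 124 123 123 123
  120  27  26  49  17  16]
 [ 17  18  62  10  12  24  65 111 112 139 112 113 140 145 115 137 115  67
   47  15  19  36  17  16]]
```

```bash
python3 - <<'E'
from h import *
for n in ('w9','w10'):
    w=load(n); f=w['frame'].astype(int); m=((f[...,2]>f[...,0]+35)&(f[...,2]>f[...,1]+25)); m[:,:250]=0;m[:,390:]=0
    print(n,[(v,int(m[v].sum())) for v in range(176,230,3)]); print(f[170:230:4,323].tolist())
T=np.array([519.7,191.5,133.1]); 
for n,z in (('w10',0),):
    w=load(n); R=np.array([np.cos(-.1239),np.sin(-.1239)])
    for dz in (60,64,68):
        for dx in (-35,-38,-32): print(dz,dx,np.round(w2p(w,(T[0]+dx*R[0],T[1]+dx*R[1],T[2]+dz)),1))
E
```

```text
w9 [(176, 0), (179, 0), (182, 0), (185, 1), (188, 66), (191, 12), (194, 13), (197, 16), (200, 78), (203, 82), (206, 84), (209, 84), (212, 84), (215, 84), (218, 84), (221, 84), (224, 26), (227, 26)]
[[125, 121, 114], [91, 93, 93], [109, 114, 114], [47, 48, 52], [49, 63, 94], [98, 72, 80], [144, 84, 48], [87, 75, 96], [49, 71, 112], [51, 80, 131], [56, 88, 144], [58, 89, 146], [57, 89, 146], [46, 56, 80], [47, 47, 52]]
w10 [(176, 0), (179, 0), (182, 0), (185, 0), (188, 0), (191, 0), (194, 0), (197, 0), (200, 0), (203, 67), (206, 81), (209, 82), (212, 82), (215, 82), (218, 82), (221, 79), (224, 22), (227, 22)]
[[204, 177, 66], [202, 175, 67], [197, 173, 65], [69, 63, 46], [62, 66, 76], [85, 67, 63], [116, 72, 37], [77, 68, 74], [54, 64, 88], [58, 74, 106], [54, 73, 112], [54, 74, 114], [53, 73, 113], [47, 51, 64], [43, 43, 41]]
60 -35 [322.5 199.1]
60 -38 [322.5 193.6]
60 -32 [322.5 204.6]
64 -35 [322.5 201.3]
64 -38 [322.5 195.7]
64 -32 [322.5 206.9]
68 -35 [322.5 203.6]
68 -38 [322.5 197.8]
68 -32 [322.5 209.3]
```

Request:
send_rows(
  grip=[-0.5,-0.5,-0.5,-0.5,-0.5,-0.5,-0.5,-0.5],
  xyz=[
    [-0.025,0.005,0],
    [-0.05,0.01,-0.01],
    [-0.0604,0.0116,-0.03],
    [-0.0604,0.0116,-0.06],
    [-0.0604,0.0116,-0.09],
    [-0.0604,0.0116,-0.11],
    [-0.0604,0.0116,-0.119],
    [-0.0604,0.0116,-0.121],
  ],
  yaw=[-0.2,-0.2,-0.2,-0.2,-0.2,-0.2,-0.2,-0.2],
)

```text
time_s: 13.18
ee_pos: [458.5, 203.1, 10.9]
ee_rot: [-179.9, -0.2, 172.7]
force: [0.4, -0.4, -2.4]
gripper_width: 43.6
gripper_force: 25.0
```

Request:
send_rows(
  grip=[-0.5,-0.5],
  xyz=[
    [0,0,0],
    [0,0,0],
  ],
  yaw=[0,0],
)

```text
time_s: 13.35
ee_pos: [460.8, 204.7, 13.5]
ee_rot: [179.9, 0.1, 172.8]
force: [-0.6, 0.4, -1.9]
gripper_width: 44.2
gripper_force: 25.0
```

```bash
python3 - <<'E'
from h import *
st=env.state(); print(st['ee_pos'],st['ee_rot'],st['force'],st['gripper_width'])
E
```

```text
[460.80948383 204.65219915  13.50136949] [1.79922032e+02 1.33713854e-01 1.72753402e+02] [-0.64639116  0.39464665 -1.92070534] 44.16173401501481
```

Request:
send_rows(
  grip=[-0.5,-0.5,-0.5,-0.5],
  xyz=[
    [0,-0.001,0],
    [0,-0.001,0],
    [0,-0.001,0],
    [0,-0.001,0],
  ],
  yaw=[0,0,0,0],
)

```text
time_s: 13.68
ee_pos: [459.8, 203.7, 12.9]
ee_rot: [180.0, 0.1, 172.8]
force: [-0.8, 0.2, -3.4]
gripper_width: 43.9
gripper_force: 25.0
```

```bash
python3 - <<'E'
from h import *
w=shot('wrist','w11'); st=env.state(); print(st['time_s'],st['ee_pos'],st['ee_rot'],st['force'])
f=w['frame'].astype(float); y=(f[...,0]+f[...,1])/2-f[...,2]
for v in range(20,260,12):
    x=np.nonzero(y[v]>60)[0]
    if len(x)>10: print(v,x.min(),x.max(),len(x),p2w(w,x.min()-.5,v,14)[:2].round(1),p2w(w,x.max()+.5,v,14)[:2].round(1))
E
```

```text
13.7333 [459.65877373 203.68541141  12.67260393] [1.79972365e+02 3.89688478e-02 1.72795488e+02] [-1.06684263 -0.43722601 -2.27184305]
176 263 381 119 [419.4 165.3] [430.1 250. ]
200 264 380 22 [437.1 162.7] [447.9 248. ]
212 264 379 22 [446.3 161.1] [457.1 246.6]
236 577 595 18 [495.3 394.4] [497.1 408.8]
```

Request:
send_rows(
  grip=[-0.5,-0.5,-0.5,-0.5],
  xyz=[
    [0,-0.0005,-0.0015],
    [0,-0.0005,-0.003],
    [0,-0.0005,-0.0045],
    [0,-0.0005,-0.005],
  ],
  yaw=[0,0,0,0],
)

```text
time_s: 14.07
ee_pos: [459.3, 203.0, 7.3]
ee_rot: [-180.0, -0.0, 172.8]
force: [-1.1, -0.6, 4.1]
gripper_width: 43.9
gripper_force: 25.0
```

Request:
send_rows(
  grip=[-0.5,-0.5],
  xyz=[
    [0,0,0],
    [0,0,0],
  ],
  yaw=[0,0],
)

```text
time_s: 14.23
ee_pos: [459.4, 203.1, 7.4]
ee_rot: [180.0, -0.0, 172.8]
force: [-0.2, -0.9, 0.4]
gripper_width: 43.8
gripper_force: 25.0
```

Request:
send_rows(
  grip=[-0.5,-0.5,-0.5,-0.5,-0.5,-0.5,-0.5,-0.5],
  xyz=[
    [0.004,-0.0005,0],
    [0.008,-0.001,0],
    [0.012,-0.0015,0],
    [0.016,-0.002,0],
    [0.02,-0.0025,0],
    [0.024,-0.0031,0],
    [0.027,-0.0035,0],
    [0.03,-0.0038,0],
  ],
  yaw=[0,0,0,0,0,0,0,0],
)

```text
time_s: 14.9
ee_pos: [489.8, 199.2, 7.4]
ee_rot: [180.0, -0.0, 172.8]
force: [-2.3, 0.1, 2.3]
gripper_width: 43.9
gripper_force: 25.0
```

Request:
send_rows(
  grip=[-0.5,-0.5,-0.5,-0.5,-0.5],
  xyz=[
    [0.002,-0.0003,0],
    [0.004,-0.0005,0],
    [0.006,-0.0008,0],
    [0.008,-0.001,0],
    [0.01,-0.0013,0],
  ],
  yaw=[0,0,0,0,0],
)

```text
time_s: 15.32
ee_pos: [499.5, 198.0, 7.3]
ee_rot: [180.0, -0.0, 172.8]
force: [-0.3, 0.6, 3.3]
gripper_width: 44.0
gripper_force: 25.0
```

Request:
send_rows(
  grip=[-0.5,-0.5,-0.5,-0.5,-0.5,-0.5],
  xyz=[
    [0.002,-0.0003,0],
    [0.004,-0.0005,0],
    [0.006,-0.0008,0],
    [0.008,-0.001,0],
    [0.01,-0.0013,0],
    [0.012,-0.0015,0],
  ],
  yaw=[0,0,0,0,0,0],
)

```text
time_s: 15.82
ee_pos: [511.7, 196.4, 7.3]
ee_rot: [180.0, 0.0, 172.8]
force: [-0.8, -0.3, 4.4]
gripper_width: 44.0
gripper_force: 25.0
```

Request:
send_rows(
  grip=[-0.5,-0.5,-0.5,-0.5,-0.5],
  xyz=[
    [0.002,-0.0003,0],
    [0.004,-0.0005,0],
    [0.006,-0.0008,0],
    [0.008,-0.001,0],
    [0.01,-0.0013,0],
  ],
  yaw=[0,0,0,0,0],
)

```text
time_s: 16.23
ee_pos: [521.6, 195.2, 7.4]
ee_rot: [180.0, 0.0, 172.8]
force: [-1.2, -0.5, 3.6]
gripper_width: 43.4
gripper_force: 25.0
```

Request:
send_rows(
  grip=[-0.5,-0.5,-0.5,-0.5],
  xyz=[
    [0.0015,-0.0002,0],
    [0.003,-0.0004,0],
    [0.0045,-0.0006,0],
    [0.006,-0.0008,0],
  ],
  yaw=[0,0,0,0],
  grip_force=35,
)

```text
time_s: 16.57
ee_pos: [527.7, 194.4, 7.4]
ee_rot: [180.0, 0.0, 172.8]
force: [-2.9, 0.6, 3.9]
gripper_width: 43.5
gripper_force: 35.0
```

Request:
send_rows(
  grip=[-0.5,-0.5,-0.5],
  xyz=[
    [0.0015,-0.0002,0],
    [0.003,-0.0004,0],
    [0.0045,-0.0006,0],
  ],
  yaw=[0,0,0],
)

```text
time_s: 16.82
ee_pos: [529.6, 194.0, 7.1]
ee_rot: [-180.0, -0.3, 172.7]
force: [-7.5, 2.9, 9.2]
gripper_width: 43.6
gripper_force: 35.0
```

Request:
send_rows(
  grip=[-0.5,-0.5,-0.5],
  xyz=[
    [0.0015,-0.0002,0],
    [0.003,-0.0004,0],
    [0.0045,-0.0006,0],
  ],
  yaw=[0,0,0],
)

```text
time_s: 17.07
ee_pos: [532.8, 193.3, 7.0]
ee_rot: [-179.9, -0.4, 172.7]
force: [-8.9, 1.3, 9.6]
gripper_width: 44.0
gripper_force: 35.0
```

Request:
send_rows(
  grip=[-0.5,-0.5,-0.5],
  xyz=[
    [0.001,-0.0001,0.0004],
    [0.002,-0.0003,0.0008],
    [0.003,-0.0004,0.001],
  ],
  yaw=[0,0,0],
)

```text
time_s: 17.32
ee_pos: [535.3, 192.7, 7.1]
ee_rot: [-179.9, -0.5, 172.7]
force: [-6.9, 1.4, 2.4]
gripper_width: 43.9
gripper_force: 35.0
```

Request:
send_rows(
  grip=[-0.5,-0.5,-0.5],
  xyz=[
    [0.001,-0.0001,0],
    [0.002,-0.0003,0],
    [0.003,-0.0004,0],
  ],
  yaw=[0,0,0],
)

```text
time_s: 17.57
ee_pos: [538.0, 192.3, 7.1]
ee_rot: [-179.9, -0.5, 172.7]
force: [-8.0, 3.3, 4.1]
gripper_width: 43.8
gripper_force: 35.0
```

```bash
python3 - <<'E'
from h import *
w=shot('wrist','w12'); st=env.state(); print(st['time_s'],st['ee_pos'],st['ee_rot'],st['force'])
f=w['frame'].astype(int); m=((f[...,2]>f[...,0]+35)&(f[...,2]>f[...,1]+25)); m[:,:250]=0;m[:,390:]=0
print([(v,int(m[v].sum())) for v in range(182,215,2)])
for n in ('scene0','s8'):
  for v in (0,):pass
s=shot('scene','s12')
for v in range(155,200): print(v,''.join(cls(s['frame'])[v,265:335]))
E
```

```text
17.6167 [538.28699153 192.27208336   7.07931545] [-179.90127134   -0.49767867  172.74173165] [-8.24328906  2.33548484  3.88180979]
[(182, 0), (184, 0), (186, 0), (188, 0), (190, 0), (192, 0), (194, 0), (196, 0), (198, 0), (200, 0), (202, 19), (204, 80), (206, 82), (208, 82), (210, 83), (212, 83), (214, 82)]
155 ###########################################...........................
156 ##.#########################################..........................
157 ######################################..####..........................
158 .##..###.###################################..........................
159 ......######################################..........................
160 ......#####################################...........................
161 ......####################################............................
162 ......####################################............................
163 .......###################################............................
164 ......####################################............................
165 .......##############################
[... 1883 characters left out ...]
.........................
191 ..........##################..........................................
192 ...........###############............................................
193 .............############.............................................
194 ..............########................................................
195 ...............######.................................................
196 ...............####...................................................
197 ...............###....................................................
198 ................#.....................................................
199 ......................................................................
```

Request:
send_rows(
  grip=[-0.5,-0.5,-0.5],
  xyz=[
    [0.001,-0.0001,0],
    [0.002,-0.0003,0],
    [0.002,-0.0003,0],
  ],
  yaw=[0,0,0],
)

```text
time_s: 17.92
ee_pos: [540.1, 192.0, 7.0]
ee_rot: [-179.9, -0.5, 172.7]
force: [-8.2, 1.7, 4.1]
gripper_width: 44.0
gripper_force: 35.0
```

Request:
send_rows(
  grip=[-0.5,-0.5,-0.5],
  xyz=[
    [0.001,-0.0001,0],
    [0.002,-0.0003,0],
    [0.002,-0.0003,0],
  ],
  yaw=[0,0,0],
)

```text
time_s: 18.17
ee_pos: [541.7, 191.7, 7.0]
ee_rot: [-179.9, -0.6, 172.7]
force: [-7.4, 2.7, 4.8]
gripper_width: 44.1
gripper_force: 35.0
```

Request:
send_rows(
  grip=[-0.5,-0.5,-0.5],
  xyz=[
    [0.001,-0.0001,0],
    [0.002,-0.0003,0],
    [0.002,-0.0003,0],
  ],
  yaw=[0,0,0],
)

```text
time_s: 18.42
ee_pos: [543.1, 191.5, 6.9]
ee_rot: [-179.9, -0.6, 172.7]
force: [-9.5, 2.4, 5.3]
gripper_width: 43.9
gripper_force: 35.0
```

Request:
send_rows(
  grip=[-0.5,-0.5,-0.5],
  xyz=[
    [0.001,-0.0001,0],
    [0.0015,-0.0002,0],
    [0.0015,-0.0002,0],
  ],
  yaw=[0,0,0],
)

```text
time_s: 18.67
ee_pos: [543.3, 191.3, 6.7]
ee_rot: [-179.9, -0.8, 172.7]
force: [-10.9, 2.9, 5.7]
gripper_width: 43.8
gripper_force: 35.0
```

Request:
send_rows(
  grip=[-0.5,-0.5,-0.5],
  xyz=[
    [0.001,-0.0001,0],
    [0.002,-0.0003,0],
    [0.002,-0.0003,0],
  ],
  yaw=[0,0,0],
)

```text
time_s: 18.92
ee_pos: [543.7, 191.2, 6.4]
ee_rot: [-179.9, -1.0, 172.6]
force: [-14.2, 3.4, 5.9]
gripper_width: 44.2
gripper_force: 35.0
```

Request:
send_rows(
  grip=[-0.5,-0.5,-0.5,-0.5,-0.5,-0.5,-0.5],
  xyz=[
    [-0.002,0.0003,0],
    [-0.004,0.0005,0],
    [-0.006,0.0008,0],
    [-0.008,0.001,0],
    [-0.01,0.0013,0],
    [-0.012,0.0015,0],
    [-0.013,0.0017,0],
  ],
  yaw=[0,0,0,0,0,0,0],
)

```text
time_s: 19.5
ee_pos: [541.0, 192.3, 7.9]
ee_rot: [180.0, 0.2, 172.8]
force: [5.7, -3.3, -10.8]
gripper_width: 43.7
gripper_force: 35.0
```

Pulled back, the pack holds at 541.0 against the catch: latched. I'll relax, open and lift away.

Request:
send_rows(
  grip=[-0.5,-0.5,0.1,1,1,1,1,1],
  xyz=[
    [0.002,-0.0003,-0.001],
    [0.002,-0.0003,-0.001],
    [0.002,-0.0003,-0.001],
    [0.002,-0.0003,-0.001],
    [0.002,-0.0003,-0.001],
    [0.002,-0.0003,-0.001],
    [0.002,-0.0003,-0.001],
    [0.002,-0.0003,-0.001],
  ],
  yaw=[0,0,0,0,0,0,0,0],
)

```text
time_s: 20.17
ee_pos: [541.0, 192.5, 7.4]
ee_rot: [180.0, 0.0, 172.8]
force: [-1.0, 0.6, -0.3]
gripper_width: 80.5
gripper_force: 0.0
```

Request:
send_rows(
  grip=[1,1,1,1,1,1,1,1],
  xyz=[
    [0,0,0],
    [0,0,0.01],
    [0,0,0.03],
    [0,0,0.06],
    [0,0,0.09],
    [0,0,0.12],
    [0,0,0.14],
    [0,0,0.14],
  ],
  yaw=[0,0,0,0,0,0,0,0],
)

```text
time_s: 20.83
ee_pos: [544.0, 193.4, 153.3]
ee_rot: [179.7, 0.6, 172.8]
force: [0.8, -0.5, 1.2]
gripper_width: 91.4
gripper_force: 0.0
```

```bash
python3 - <<'E'
from h import *
w=shot('wrist','w13'); st=env.state(); print(st['time_s'],st['ee_pos'],st['force'],st['gripper_width']); print(pack(w))
t=shot('top','t13'); s=shot('scene','s13'); a=load('scene0')
# charger button back up? light button: red centroids start vs now
for n,d in (('0',a),('13',s)):
    f=d['frame'].astype(int); m=((f[...,0]>110)&(f[...,1]<f[...,0]/2.2)&(f[...,2]<f[...,0]/2.2)).astype(np.uint8)
    for q in ((205,222,383,408),(160,180,285,310)):
        y,x=np.nonzero(m[q[0]:q[1],q[2]:q[3]]); print(n,q,len(x),x.mean().round(2)+q[2],y.mean().round(2)+q[0],y.min()+q[0])
    f=d['frame'].astype(int)
f=t['frame'].astype(int);m=(f[...,2]>f[...,0]+40)&(f[...,2]>f[...,1]+25)
y,x=np.nonzero(m[140:260,220:290]); print('top blue near light',len(x),p2w(t,x.mean()+220,y.mean()+140,74).round(1))
E
```

```text
20.8833 [542.57912611 192.92898893 150.56200295] [-0.60459744  0.42232548 -0.17823382] 91.06762968723096
((np.int64(300), np.int64(342), np.int64(157), np.int64(222)), array([507.2, 197.4,  74. ]), array([575.6, 188.7,  74. ]))
0 (205, 222, 383, 408) 46 395.35 212.78 210
0 (160, 180, 285, 310) 36 297.94 168.81 166
13 (205, 222, 383, 408) 56 395.16 213.23 210
13 (160, 180, 285, 310) 39 298.0 169.0 166
top blue near light 49 [512.8 179.   74. ]
```

The pack sits at light x ≈ +3 mm without springing back, and both buttons are at their starting height. Handing in.

```bash
python3 -c "
from workcell import env
print(env.job_done())"
```

```text
the job is handed in; nothing more can be done
None
```

The blue pack is latched in the yellow work light and I have handed the job in. It held against a pull back on the catch, sits about 3 mm beyond the light's origin, and both red buttons are back up. The hand-in gave no verdict.

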